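# Tare the sample cup on the rearing-room scale

### The arm

A 7-joint arm with a two-finger parallel gripper is mounted at the origin on the work surface. World frame = base frame: x ahead of the robot, y to its left, z up, the work surface at z = 0. Lengths are in mm, angles in rad, forces in N, time in s.
With the tool pointing down it reaches from about 400 to 850 mm from the base axis. Payload 6.9 kg.
Tool frame: the origin (TCP) lies midway between the tips of the shut fingers; the grasp point (between the pads) lies behind it (ctrl.hold_point_z is the z of the grasp point in the tool frame, in mm); z points along the fingers, y is the line along which they close (so a half turn about z gives the same grasp; the last joint's range is limited). The gripper opens to 85 mm and grips with 20 to 120 N. Pads are 22 mm wide; open, the fingers measure 114 mm over their backs; the gripper's body (76 mm by 85 mm) begins 54 mm behind the grasp point. The pads swing forward as they close: fully open they stand 13 mm farther back than shut.
Start: joints at [1.435, 0.507, -0.238, 1.5, 0.126, 1.149, -0.155], TCP at [149.02, -606.963, 231.275] pointing down, gripper open.
Joint ranges: [-3.08, 3.08], [-0.24, 2.05], [-1.43, 1.35], [0, 2.5], [-1.52, 4.66], [0.17, 1.96], [-2.89, 2.89]. Speed limits (rad/s): [2.39, 2.39, 3.14, 3.14, 3.14, 3.14, 3.14].

### API

Orientations are given as a rotation vector (axis times angle).
In Python, from rig import ctrl, camera gives the robot as it stands.
- The arm moves only by the tool apply_moves, never from a script. Its argument "series" is a list of rows, each a list of 2 entries, a list of its own where there are three numbers: the shift along the tool's x, y, z in cm, then the turn about the tool's z in rad. A call has 1 to 20 rows; each row is the pose to reach, as a shift and turn from the pose commanded when the call began, along the tool's axes at that moment; what a row does not reach only later rows make up. A row lasts 1/12 s, in which the tool goes at most 41.7 mm and 7.16 degrees, less where a joint would pass 70% of its speed; a pose out of reach is approached as far as the arm can. A call with a gripper value outside its range is refused whole. "grip" is the finger opening in cm, from 0 to 8.54, set as the call begins (left out, the last holds). The fingers move at their own pace and stop on an object; "squeeze" is the grip in N (left out, the last holds). Time passes only in rows, so rows that repeat a pose let the fingers close. It gives the time, the measured TCP pose, the force, the opening and the grip force at its end, in the units of the state.
- ctrl.sense(): the state, without advancing time (a new reading comes with each control period).
- camera(name): name is "scene" or "top" or "wrist"; returns a dict with "image" (400x640x3 uint8, blue, green, red), "depth" (400x640 float32, mm along the optical axis (not along the pixel's ray), 0 where there is no reading), "fx", "fy", "cx", "cy" (pixels), "rvec" (rotation vector, rad) and "tvec" (3), from world to camera coordinates, as OpenCV has them; the wrist camera has in their place "hand_eye" (4x4, takes a point from camera to tool coordinates, whose origin is the TCP and whose axes are the flange's). Camera axes: x right, y down, z forward; pixel columns grow to the right and rows downward; lengths in mm; the calibration is good to about 2 mm. A picture is of the moment at which its call begins: read the wrist's pose just before it.
- ctrl.finish_job(): hands the job in; it is judged then, once.
The state is a dict: "time_s": time; "joints": joint angles; "joint_vel": joint speeds; "joint_efforts": joint torques, N m; "tcp_pos": TCP position; "tool_rot": TCP orientation; "force": force on the tool from outside, world axes, zero at the start; "wrist_torque": the same for the moment, N m; "finger_gap": finger opening in mm; "grasp_force": force on a finger pad.
Only numpy, scipy, OpenCV 4.12 (cv2) and the standard library are available. Lean on these libraries where they do the work, as an engineer would, in place of code of your own. Each camera call takes 0.05 s, during which the arm holds its last target. There are 200 camera calls.

### The job

Get the scale ready for weighing larvae: stand the empty steel cup upright in the black ring on the scale's pan and let go of it, gently. The orange pointer then swings round under the cup's weight; turn the white tare dial by its black bar grip until the red zero mark stands at the tip of the orange pointer. Leave the jar, the egg tray and the brush where they are.

Things in the scene. Friction and masses are not known exactly. Their poses are not given: they have to be found in the camera images.
- cup: Empty open steel cup, a plain straight cylinder, outside diameter 56 mm, 95 mm tall, with a yellow band low down, wall 3 mm, 0.15 to 0.3 kg (hidden), standing upright on the bench to the left or right of the scale. Origin: centre of its underside; z up along its axis.
- scale: White bench scale, body 200 x 390 x 45 mm, fixed. Origin: under its middle; at yaw 0 its x points away from the robot. The pan's axis is at its y = +100 mm, the dial's axis at y = -100 mm. The dial's fixed black surround is 182 mm across, top 55 mm above the bench.
- pan: Round steel pan of the scale, 150 mm across, 6 mm thick. It is the end of a sprung lever: under the cup's weight its middle sinks 3 to 7 mm (12 mm at most) and it tilts 1 to 2 degrees. Origin: centre of its underside, 63 mm above the bench when empty; axes as the scale's.
- pan_ring (a point): Centre of the pan's top face, 69 mm above the bench when empty, in the middle of the upright black ring in which the cup must stand: ring inside diameter 70 mm, outside 82 mm, standing 12 mm above the pan. Sinks with the pan.
- dial_grip (a point): Point on the dial's vertical axis at the height to grip (90 mm above the bench). The dial is a white disc 124 mm across, top 64 mm above the bench, with an upright black bar grip across its centre, 64 mm long, 20 mm thick, rising to 104 mm above the bench. x axis: along the bar to the red zero mark; z up.
- dial_zero (a point): Outer end of the red zero mark on the white dial, at the dial's rim, 63 mm from the dial's axis, 64 mm above the bench. The mark is a red bar 24 x 7 mm in line with the bar grip, whose top carries a red stripe on the same side. All other ticks are thin and black, 50 g apart.
- pointer_tip (a point): Inner tip of the orange pointer, 63 mm from the dial's axis, 61 mm above the bench. The pointer, 24 x 10 x 5 mm, lies on the black surround just outside the dial and runs round the dial's axis: it points to the scale's +x when the pan is empty and swings clockwise seen from above, 0.45 to 0.9 rad, under the cup.
- dial (a joint): Angle of the tare dial (rad), growing clockwise seen from above; 0: zero mark towards the scale's +x; range -1.5 to 2.2. It stays where it is left (friction 0.05 N m). The zero mark is at the pointer when this equals joint pointer.
- pointer (a joint): Angle of the orange pointer (rad), growing clockwise seen from above; 0 with the pan empty. Driven by the pan's sinking, not to be pushed.
- jar: Bystander: amber jar with yellow lid, 64 mm across, 110 mm tall, on the other side of the scale from the cup. Origin: centre of its underside.
- egg_tray: Bystander: grey egg tray, 130 x 130 x 42 mm, lying on the bench. Origin: centre of its underside.
- brush: Bystander: hand brush 200 mm long lying on the bench, beyond and left of the scale. Origin: under its middle.

How it is judged:
By the outcome, as a careful person would: the job done as asked, in the order asked, and still so for the second after the job is handed in, with the robot touching nothing.
It also fails if it takes over 58 s, if anything falls off the work surface, if the arm or the gripper's body presses on something with over 40 N, if the wrist force passes 120 N, or if a joint passes its speed limit or range.

## Working session

There is one attempt and no reset: what is moved stays moved. The work goes in short steps, Python scripts to look and compute and a tool call to move; the robot and the scene stay as the last step left them, time stands still between calls to the robot, and variables do not carry over. Pictures are saved under pics/ and viewed, at most 10 in all, crops included, and the job is handed in when it is done.

Besides the shell and the picture viewer there is one more tool, called by a JSON object that holds its "api" and its "payload". apply_moves: Moves the arm, as the interface text tells. Its arguments: {"type":"object","properties":{"series":{"type":"array","items":{"type":"array"}},"grip":{"type":"number"},"squeeze":{"type":"number"}},"required":["series"]}

```bash
ls; mkdir -p pics; cat > h.py <<'E'
import numpy as np, cv2
from rig import ctrl, camera
R=lambda v: cv2.Rodrigues(np.array(v,float))[0]
def world(c,s=None):
    d=c["depth"]; v,u=np.mgrid[:d.shape[0],:d.shape[1]]
    P=np.stack([(u-c["cx"])/c["fx"]*d,(v-c["cy"])/c["fy"]*d,d],-1)
    if "hand_eye" in c:
        H=np.array(c["hand_eye"]); P=P@H[:3,:3].T+H[:3,3]
        W=P@R(s["tool_rot"]).T+np.array(s["tcp_pos"])
    else: W=(P-np.array(c["tvec"]).ravel())@R(np.array(c["rvec"]).ravel())
    W[d==0]=np.nan
    return W
E
python3 - <<'E'
from h import *
s=ctrl.sense(); print(s, ctrl.hold_point_z); print(R(s["tool_rot"]).round(3))
for n in("top","scene"):
    c=camera(n); cv2.imwrite(f"pics/{n}0.png",c["image"]); np.savez(f"{n}0.npz",W=world(c),im=c["image"])
E
```

```text
pics
{'time_s': 0.0, 'joints': array([ 1.43551495,  0.50837164, -0.23751831,  1.50115353,  0.12570007,
        1.14891666, -0.15479945]), 'joint_vel': array([-0.00032433,  0.00114396,  0.00070665,  0.0009858 , -0.00095764,
       -0.00015872, -0.00013281]), 'joint_efforts': array([ 9.33145384e-05, -6.20600510e+01, -2.18694940e+00, -2.49658746e+01,
        1.27199720e-02,  1.18878263e-02,  2.47968592e-05]), 'tcp_pos': array([ 148.83385496, -606.48443047,  230.40133094]), 'tool_rot': array([-3.11702266e+00, -3.77107165e-01,  4.09787576e-04]), 'force': array([ 0.12556704, -0.07153346,  0.54086038]), 'wrist_torque': array([-0.03857574,  0.00893004,  0.00551748]), 'grasp_force': 0.0, 'finger_gap': 85.46850848626336} -18.700000000000003
[[ 0.971  0.238 -0.   ]
 [ 0.238 -0.971  0.002]
 [-0.    -0.002 -1.   ]]
```

View pics/top0.png

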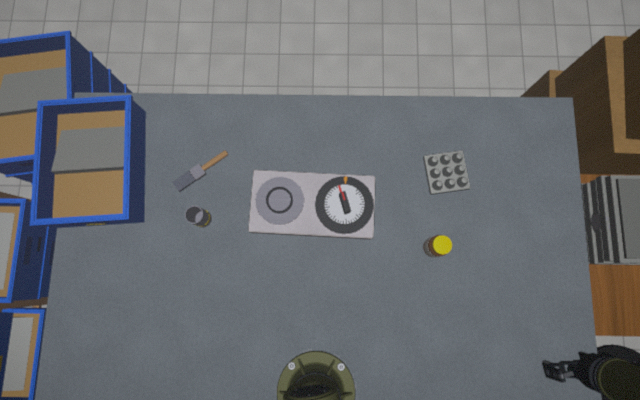

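View pics/scene0.png

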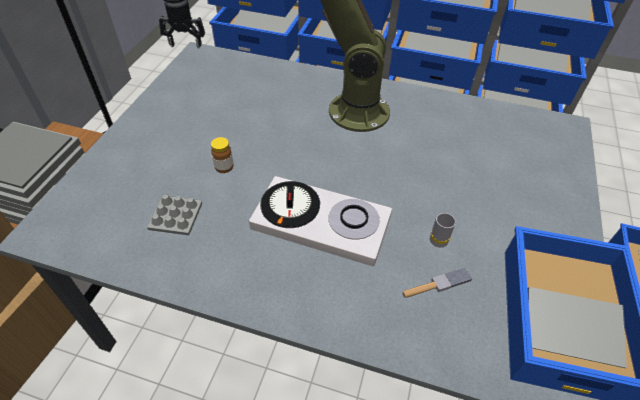

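The top view shows the cup at about (199,216), the pan ring at (280,200), the dial at (344,204), the pointer at (346,180), the jar at (440,245), the tray at (447,172) and the brush at (200,172). The cup is on the robot's left and stands upright.

```bash
python3 - <<'E'
from h import *
for n in("top","scene"):
    z=np.load(n+"0.npz"); W=z["W"]; im=z["im"].astype(int); Z=W[...,2]
    def fit(name,m):
        p=W[m]; 
        (c,r)=cv2.minEnclosingCircle(p[:,:2].astype(np.float32)) if len(p) else (0,0)
        print(n,name,len(p),np.nanmedian(p,0).round(1),"circ",np.round(c,1),round(r,1))
    x,y=W[...,0],W[...,1]
    v,u=np.mgrid[:400,:640]
    if n=="top": box=lambda a,b,r:(abs(u-a)<r)&(abs(v-b)<r)
    else: box=lambda a,b,r:(abs(u-a)<r)&(abs(v-b)<r)
    C=dict(top=(199,216,20),scene=(443,228,22))[n]
    fit("cup rim",box(*C)&(Z>88)&(Z<100)); fit("cup all",box(*C)&(Z>10))
    b=box(*dict(top=(313,204,75),scene=(321,218,85))[n])
    m=b&(Z>38)&(Z<50); fit("body",m)
    print(cv2.minAreaRect(W[m][:,:2].astype(np.float32)))
    P=dict(top=(280,200,26),scene=(354,218,30))[n]
    fit("ring",box(*P)&(Z>76)&(Z<90)); fit("pan",box(*P)&(Z>62)&(Z<90))
    D=dict(top=(344,204,32),scene=(290,203,35))[n]
    fit("bar",box(*D)&(Z>92)&(Z<110)); 
    B,G,Rr=im[...,0],im[...,1],im[...,2]
    fit("disc",box(*D)&(Z>52)&(Z<70)&(B>170)&(G>170))
    fit("red",box(*D)&(Rr>130)&(G<60)&(B<60)); fit("orange",box(*D)&(Rr>150)&(G>80)&(G<160)&(B<80))
    fit("jar",box(*dict(top=(440,245,16),scene=(221,145,12))[n])&(Z>95))
    if n=="top": fit("brush",box(200,172,32)&(Z>6)&(Z<60)&(v<195))
E
```

```text
top cup rim 75 [516.2 375.   94.5] circ [515.7 372.8] 28.4
top cup all 365 [516.1 374.9  62.8] circ [515.3 372.8] 28.7
top body 3183 [539.3  38.3  45.1] circ [561.5  20.7] 215.4
((563.85400390625, 20.417678833007812), (390.2695007324219, 200.55340576171875), 87.8134994506836)
top ring 171 [566.1 121.9  81. ] circ [568.5 116.8] 68.4
top pan 1804 [566.1 119.8  69.9] circ [567.7 120.1] 75.0
top bar 143 [559.5 -79.8 103.8] circ [559.5 -78.6] 32.0
top disc 741 [559.8 -81.4  64.3] circ [562.1 -78.9] 59.1
top red 0 [nan nan nan] circ 0 0
top orange 14 [639.7 -81.3  61. ] circ [637.9 -81.9] 8.7
top jar 310 [ 434.9 -361.8  109.6] circ [ 435.9 -363.3] 28.4
top brush 675 [662.4 402.1  17.9] circ [684.3 391. ] 125.4
scene cup rim 100 [522.8 376.9  93.2] circ [518.3 375.1] 30.6
scene cup all 601 [534.5 373.1  63.8] circ [519.  373.7] 31.2
scene body 2923 [625.2  45.2  44.4] circ [565.6  21.5] 215.6
((566.7587280273438, 20.831390380859375), (388.78759765625, 204.9496307373047), 87.93299865722656)
scene ring 160 [576.9 120.8  80. ] circ [571.6 119.9] 42.5
scene pan 1631 [574.8 121.3  69.1] circ [571.3 118.7] 76.5
scene bar 123 [569.1 -77.4 103. ] circ [563.3 -78.4] 32.7
scene disc 715 [567.6 -73.9  63.6] circ [584.9 -53.3] 95.7
scene red 12 [580.1 -73.6 102.7] circ [590.3 -70.9] 24.1
scene orange 21 [639.7 -81.9  61.2] circ [639.1 -81.9] 10.6
scene jar 216 [ 443.8 -359.5  109.1] circ [ 437.3 -361.9] 30.9
  return np.nanmean(a, axis, out=out, keepdims=keepdims)
```

```bash
cat >> h.py <<'E'
def rel(*targets):
    "rows (shift in tool axes cm, turn) for world targets (x,y,z,yaw of tool x) from the present pose"
    s=ctrl.sense(); M=R(s["tool_rot"]); p=np.array(s["tcp_pos"]); y0=np.arctan2(M[1,0],M[0,0])
    print("tcp",p.round(1),"yaw",round(y0,3),"tilt",M[:,2].round(3),"t",s["time_s"],"gap",round(s["finger_gap"],1),"F",s["force"].round(1),"j",s["joints"].round(2))
    for t in targets:
        d=M.T@(np.array(t[:3])-p)/10; print("row",d.round(2),"turn",round((y0-t[3]+np.pi)%(2*np.pi)-np.pi,3), "mm",round(np.linalg.norm(d)*10))
E
python3 - <<'E'
from h import *
rel((450,-150,260,1.57))
E
```

```text
tcp [ 148.9 -606.5  230.5] yaw 0.241 tilt [-0.     0.002 -1.   ] t 0.1 gap 85.3 F [ 0.5  0.  -0.5] j [ 1.44  0.51 -0.24  1.5   0.13  1.15 -0.15]
row [ 40.13 -37.16  -2.89] turn -1.329 mm 548
```

{"api": "apply_moves", "payload": {"series": [[[40.1,-37.2,-2.9],-1.33],[[40.1,-37.2,-2.9],-1.33],[[40.1,-37.2,-2.9],-1.33],[[40.1,-37.2,-2.9],-1.33],[[40.1,-37.2,-2.9],-1.33],[[40.1,-37.2,-2.9],-1.33],[[40.1,-37.2,-2.9],-1.33],[[40.1,-37.2,-2.9],-1.33],[[40.1,-37.2,-2.9],-1.33],[[40.1,-37.2,-2.9],-1.33],[[40.1,-37.2,-2.9],-1.33],[[40.1,-37.2,-2.9],-1.33],[[40.1,-37.2,-2.9],-1.33],[[40.1,-37.2,-2.9],-1.33],[[40.1,-37.2,-2.9],-1.33]], "grip": 8.5}}

```text
time_s: 1.35
tcp_pos: [451.2, -146.6, 260.5]
tool_rot: [-2.214, -2.229, -0.002]
force: [0.1, -1.1, 0.0]
finger_gap: 85.0
grasp_force: 0.0
```

```bash
python3 - <<'E'
from h import *
rel((515,345,240,1.57))
E
```

```text
tcp [ 451.2 -146.6  260.5] yaw 1.577 tilt [ 0.001  0.001 -1.   ] t 1.35 gap 85.0 F [ 0.1 -1.1  0. ] j [ 0.82  0.3  -0.74  1.83  0.22  1.1   0.01]
row [49.12  6.7   2.11] turn 0.007 mm 496
```

{"api": "apply_moves", "payload": {"series": [[[49.1,6.7,2.1],0],[[49.1,6.7,2.1],0],[[49.1,6.7,2.1],0],[[49.1,6.7,2.1],0],[[49.1,6.7,2.1],0],[[49.1,6.7,2.1],0],[[49.1,6.7,2.1],0],[[49.1,6.7,2.1],0],[[49.1,6.7,2.1],0],[[49.1,6.7,2.1],0],[[49.1,6.7,2.1],0],[[49.1,6.7,2.1],0],[[49.1,6.7,2.1],0],[[49.1,6.7,2.1],0]]}}

```text
time_s: 2.52
tcp_pos: [516.3, 342.0, 238.0]
tool_rot: [-2.218, -2.224, 0.003]
force: [-0.1, -0.0, -0.9]
finger_gap: 85.1
grasp_force: 0.0
```

```bash
python3 - <<'E'
from h import *
s=ctrl.sense(); c=camera("wrist"); W=world(c,s); cv2.imwrite("pics/w1.png",c["image"])
Z=W[...,2]
m=(Z>85)&(Z<102); p=W[m][:,:2].astype(np.float32); print(len(p),cv2.minEnclosingCircle(p) if len(p) else "",np.nanmedian(W[m],0))
m=(Z>10)&(Z<102)&(np.hypot(W[...,0]-517,W[...,1]-374)<60); print(cv2.minEnclosingCircle(W[m][:,:2].astype(np.float32)))
rel((517,374,46,1.57))
E
```

```text
595 ((516.1488647460938, 374.94171142578125), 27.75729751586914) [516.32017173 370.62745021  94.52542584]
((516.4008178710938, 375.40081787109375), 28.237594604492188)
tcp [517.  339.9 238.2] yaw 1.571 tilt [-0.001 -0.002 -1.   ] t 2.5667 gap 84.7 F [ 0.6 -0.1  0.7] j [-0.19  0.57 -0.75  1.5   0.4   1.23 -0.99]
row [ 3.44  0.03 19.21] turn 0.001 mm 195
```

View pics/w1.png

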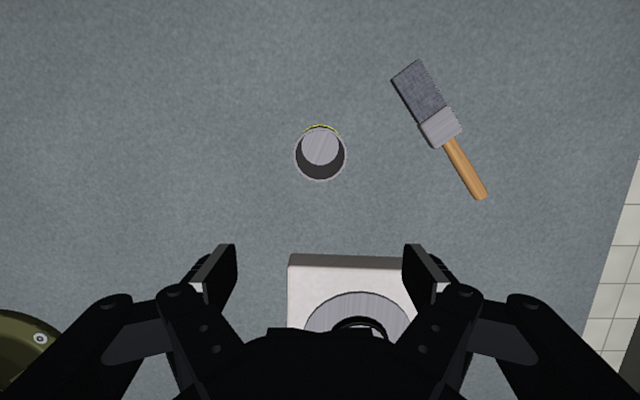

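{"api": "apply_moves", "payload": {"series": [[[3.53,-0.07,5],0],[[3.53,-0.07,5],0],[[3.53,-0.07,5],0],[[3.53,-0.07,7],0],[[3.53,-0.07,9],0],[[3.53,-0.07,11],0],[[3.53,-0.07,13],0],[[3.53,-0.07,15],0],[[3.53,-0.07,17],0],[[3.53,-0.07,18.5],0],[[3.53,-0.07,19.2],0],[[3.53,-0.07,19.2],0],[[3.53,-0.07,19.2],0]]}}

```text
time_s: 3.65
tcp_pos: [516.7, 375.5, 48.0]
tool_rot: [2.222, 2.22, 0.0]
force: [0.2, -0.9, 0.5]
finger_gap: 85.2
grasp_force: 0.0
```

{"api": "apply_moves", "payload": {"series": [[[0,0,0],0],[[0,0,0],0],[[0,0,0],0],[[0,0,0],0],[[0,0,0],0],[[0,0,0],0],[[0,0,0],0],[[0,0,0],0],[[0,0,0],0],[[0,0,0],0]], "grip": 4, "squeeze": 30}}

```text
time_s: 4.48
tcp_pos: [516.7, 376.6, 48.8]
tool_rot: [2.221, 2.221, 0.003]
force: [-0.1, -1.3, 5.3]
finger_gap: 55.6
grasp_force: 31.7
```

```bash
python3 - <<'E'
from h import *
rel((570,120,150,1.57))
E
```

```text
tcp [516.7 376.6  48.8] yaw 1.571 tilt [ 0.002  0.001 -1.   ] t 4.4833 gap 55.6 F [-0.1 -1.3  5.3] j [-0.3   0.78 -0.64  1.67  0.57  0.89 -1.17]
row [-25.65   5.36 -10.14] turn 0.001 mm 281
```

{"api": "apply_moves", "payload": {"series": [[[0,0,-2],0],[[0,0,-4],0],[[0,0,-7],0],[[0,0,-11],0],[[0,0,-14],0],[[-4,0.5,-14],0],[[-8,2,-14],0],[[-12,3.5,-14],0],[[-16,5.3,-14],0],[[-20,5.3,-14],0],[[-24,5.3,-14],0],[[-28,5.3,-14],0],[[-31,5.3,-14],0],[[-31,5.3,-14],0],[[-31,5.3,-14],0],[[-31,5.3,-14],0]]}}

```text
time_s: 5.82
tcp_pos: [568.9, 66.8, 187.6]
tool_rot: [-2.221, -2.221, -0.001]
force: [0.4, 0.8, -1.4]
finger_gap: 55.2
grasp_force: 32.9
```

```bash
python3 - <<'E'
from h import *
s=ctrl.sense(); c=camera("wrist"); W=world(c,s); cv2.imwrite("pics/w2.png",c["image"])
np.savez("w2.npz",W=W,im=c["image"])
Z=W[...,2]; r=np.hypot(W[...,0]-569,W[...,1]-120)
for a,b in((75,86),(60,86)):
    m=(Z>a)&(Z<b)&(r<95); p=W[m][:,:2].astype(np.float32); print(len(p),cv2.minEnclosingCircle(p) if len(p) else "",np.nanmedian(W[m],0), p.min(0),p.max(0))
rel((569,120,150,1.57))
E
```

```text
2048 ((567.9300537109375, 121.15031433105469), 40.91493606567383) [568.14904613 124.98110823  80.55359882] [527.07214  80.54267] [608.4014  161.62364]
20045 ((568.0244750976562, 121.27411651611328), 74.8952865600586) [568.17289562 130.70627267  69.0061033 ] [493.2389    54.810772] [642.4216  196.13785]
tcp [568.9  67.7 187.7] yaw 1.572 tilt [ 0.     0.001 -1.   ] t 5.8667 gap 55.0 F [ 0.4 -0.1 -2.1] j [ 0.32  0.54 -0.76  1.7   0.42  1.06 -0.57]
row [5.22 0.02 3.77] turn 0.002 mm 64
```

View pics/w2.png

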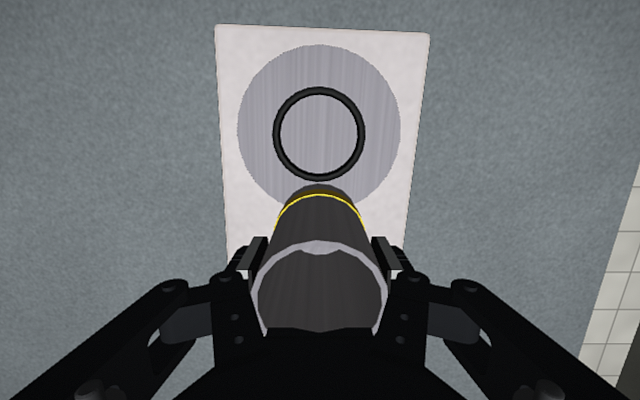

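The ring is centred at pixel (320,134), and the cup is held upright at (320,260) with its rim in view. I'll measure the held cup's rim and axis relative to the TCP.

```bash
python3 - <<'E'
from h import *
z=np.load("w2.npz"); W=z["W"]; Z=W[...,2]; 
v,u=np.mgrid[:400,:640]; b=(abs(u-320)<75)&(v>180)&(v<335)&(Z>120)
P=W[b]; print(np.nanpercentile(P[:,2],[0,5,50,95,100]))
t=np.nanpercentile(P[:,2],99.5)
q=P[(P[:,2]>225)&(P[:,2]<240)&(np.hypot(P[:,0]-568,P[:,1]-67)<33)]; print(len(q),q.min(0),q.max(0),cv2.minEnclosingCircle(q[:,:2].astype(np.float32)),np.median(q[:,2]))
for a,bb in((140,160),(160,180),(200,225)):
    o=P[(P[:,2]>a)&(P[:,2]<bb)&(P[:,1]>75)]; 
    if len(o)>20:
        A=np.c_[2*o[:,:2],np.ones(len(o))]; s=np.linalg.lstsq(A,(o[:,:2]**2).sum(1),rcond=None)[0]; print(a,len(o),s[:2],np.sqrt(s[2]+s[0]**2+s[1]**2))
E
```

```text
[138.99498377 156.55959865 211.96814716 262.36556525 271.94023611]
3707 [537.40243798  46.95161081 225.00098999] [599.10231636  93.47373617 235.56889989] ((568.2291870117188, 71.43058013916016), 31.513885498046875) 232.19622446590458
140 330 [568.21330855  65.09876578] 27.859060331957956
160 809 [568.17410617  65.47275391] 27.901127923682832
200 2629 [568.17181267  56.26422343] 36.068091393333475
```

{"api": "apply_moves", "payload": {"series": [[[3,0,0],0],[[5.55,0,0],0],[[5.55,0,0],0],[[5.55,0,1.5],0],[[5.55,0,3],0],[[5.55,0,3.5],0],[[5.55,0,3.5],0],[[5.55,0,3.5],0]]}}

```text
time_s: 6.53
tcp_pos: [568.9, 122.8, 152.6]
tool_rot: [-2.219, -2.223, -0.0]
force: [-0.1, -0.6, -2.3]
finger_gap: 55.0
grasp_force: 32.8
```

```bash
python3 - <<'E'
from h import *
rel((568.5,123.5,120,1.57))
s=ctrl.sense(); c=camera("wrist"); W=world(c,s)
Z=W[...,2]; r=np.hypot(W[...,0]-569,W[...,1]-120)
def circ(m):
    o=W[m]; A=np.c_[2*o[:,:2],np.ones(len(o))]; s=np.linalg.lstsq(A,(o[:,:2]**2).sum(1),rcond=None)[0]; print(len(o),s[:2],np.sqrt(s[2]+s[0]**2+s[1]**2))
m=(Z>75)&(Z<86)&(r<50); circ(m)
circ((Z>110)&(Z<125)&(r<45)&(W[...,1]>125)); circ((Z>125)&(Z<145)&(r<45)&(W[...,1]>125))
E
```

```text
tcp [568.9 122.8 152.6] yaw 1.572 tilt [-0.     0.001 -1.   ] t 6.5333 gap 55.0 F [-0.1 -0.6 -2.3] j [ 0.2   0.59 -0.73  1.72  0.46  1.   -0.7 ]
row [ 0.07 -0.04  3.26] turn 0.002 mm 33
1387 [567.89326    122.17459372] 37.42026046960586
238 [568.17511769 120.83933927] 28.090666185231047
833 [568.15431428 121.31717223] 28.000717724188895
```

{"api": "apply_moves", "payload": {"series": [[[0.03,0,1],0],[[0.03,0,2],0],[[0.03,0,2.7],0],[[0.03,0,3.1],0],[[0.03,0,3.3],0],[[0.03,0,3.45],0],[[0.03,0,3.55],0],[[0.03,0,3.6],0],[[0.03,0,3.6],0],[[0.03,0,3.6],0],[[0.03,0,3.6],0]]}}

```text
time_s: 7.5
tcp_pos: [569.2, 122.1, 116.6]
tool_rot: [2.221, 2.221, 0.001]
force: [-0.4, 0.0, -0.9]
finger_gap: 55.2
grasp_force: 33.0
```

{"api": "apply_moves", "payload": {"series": [[[0,0,0.05],0],[[0,0,0.1],0],[[0,0,0.15],0],[[0,0,0.2],0],[[0,0,0.2],0],[[0,0,0.2],0]]}}

```text
time_s: 8.0
tcp_pos: [569.1, 122.1, 114.4]
tool_rot: [2.221, 2.221, 0.0]
force: [-0.2, -0.4, -0.3]
finger_gap: 54.9
grasp_force: 33.1
```

```bash
python3 - <<'E'
from h import *
f=[];
rel()
s=ctrl.sense(); c=camera("wrist"); W=world(c,s); Z=W[...,2]; r=np.hypot(W[...,0]-568,W[...,1]-121.5)
for _ in range(4): f.append(ctrl.sense()["force"][2]); 
m=(r>45)&(r<72)&(Z>50)&(Z<75)&(W[...,1]>125); P=W[m]; print(np.median(P,0))
print(np.linalg.lstsq(np.c_[P[:,:2]-[568,121.3],np.ones(len(P))],P[:,2],rcond=None)[0],f)
E
```

```text
tcp [569.1 122.1 114.4] yaw 1.571 tilt [ 0.  0. -1.] t 8.0 gap 54.9 F [-0.2 -0.4 -0.3] j [ 0.18  0.63 -0.7   1.77  0.5   0.93 -0.73]
[568.26601905 165.14681684  64.29342411]
[ 9.23333820e-04 -2.01350558e-02  6.51198657e+01] [np.float64(-0.37640915221434096), np.float64(-0.37640915221434096), np.float64(-0.37640915221434096), np.float64(-0.37640915221434096)]
```

{"api": "apply_moves", "payload": {"series": [[[0,0,0.03],0],[[0,0,0.06],0],[[0,0,0.06],0],[[0,0,0.06],0]]}}

```text
time_s: 8.38
tcp_pos: [569.2, 122.1, 113.8]
tool_rot: [2.221, 2.222, 0.001]
force: [-1.0, -0.4, 0.0]
finger_gap: 55.0
grasp_force: 33.1
```

{"api": "apply_moves", "payload": {"series": [[[0,0,0],0],[[0,0,0],0],[[0,0,0],0],[[0,0,0],0],[[0,0,0],0]], "grip": 6.2}}

```text
time_s: 8.8
tcp_pos: [569.0, 122.0, 113.7]
tool_rot: [2.221, 2.221, -0.0]
force: [0.4, -0.0, -0.3]
finger_gap: 61.9
grasp_force: 0.0
```

{"api": "apply_moves", "payload": {"series": [[[0,0,0],0],[[0,0,0],0],[[0,0,0],0],[[0,0,0],0],[[0,0,0],0],[[0,0,0],0]], "grip": 8.5}}

```text
time_s: 9.3
tcp_pos: [569.0, 122.0, 113.7]
tool_rot: [-2.221, -2.221, -0.0]
force: [0.6, -1.1, 0.1]
finger_gap: 85.1
grasp_force: 0.0
```

```bash
python3 - <<'E'
from h import *
rel((560,0,240,2.2),(555,-150,240,2.2))
s=ctrl.sense(); c=camera("wrist"); W=world(c,s); Z=W[...,2]; r=np.hypot(W[...,0]-568,W[...,1]-121.5)
def circ(m):
    o=W[m]; A=np.c_[2*o[:,:2],np.ones(len(o))]; s=np.linalg.lstsq(A,(o[:,:2]**2).sum(1),rcond=None)[0]; print(len(o),s[:2],np.sqrt(s[2]+s[0]**2+s[1]**2))
circ((Z>85)&(Z<105)&(r<45)&(W[...,1]>125)); circ((Z>110)&(Z<135)&(r<35)&(W[...,1]>125))
m=(r>45)&(r<72)&(Z>50)&(Z<75)&(W[...,1]>125); P=W[m]; 
print(np.linalg.lstsq(np.c_[P[:,:2]-[568,121.3],np.ones(len(P))],P[:,2],rcond=None)[0])
E
```

```text
tcp [569.  122.  113.7] yaw 1.571 tilt [-0.  0. -1.] t 9.3 gap 85.1 F [ 0.6 -1.1  0.1] j [ 0.18  0.63 -0.7   1.77  0.5   0.93 -0.74]
row [-12.2   -0.9  -12.63] turn -0.629 mm 176
row [-27.2   -1.4  -12.63] turn -0.629 mm 300
742 [568.37044569 121.1788024 ] 28.103454787046182
1176 [568.32116063 121.74827999] 27.66385077539192
[ 9.29059670e-04 -2.23943645e-02  6.45604061e+01]
```

{"api": "apply_moves", "payload": {"series": [[[0,0,-2],0],[[0,0,-5],0],[[0,0,-8.5],0],[[0,0,-12],0],[[0,0,-12],0],[[-4,-0.2,-12],0],[[-8,-0.4,-12],0],[[-12,-0.7,-12],0],[[-16,-0.7,-12],0],[[-20,-0.7,-12],0],[[-24,-0.7,-12],0],[[-26,-0.7,-12],0],[[-26,-0.7,-12],0],[[-26,-0.7,-12],0],[[-26,-0.7,-12],0]]}}

```text
time_s: 10.6
tcp_pos: [562.1, -136.7, 233.7]
tool_rot: [-2.22, -2.222, -0.001]
force: [-0.4, 0.1, -0.3]
finger_gap: 84.9
grasp_force: 0.0
```

```bash
cat > dial.py <<'E'
from h import *
import sys
s=ctrl.sense(); c=camera("wrist"); W=world(c,s); im=c["image"]; cv2.imwrite(f"pics/{sys.argv[1]}.png",im)
np.savez(sys.argv[1]+".npz",W=W,im=im)
B,G,Rr=[im[...,i].astype(int) for i in range(3)]; Z=W[...,2]; r=np.hypot(W[...,0]-561,W[...,1]+79)
def circ(m):
    o=W[m]; A=np.c_[2*o[:,:2],np.ones(len(o))]; q=np.linalg.lstsq(A,(o[:,:2]**2).sum(1),rcond=None)[0]; return q[:2]
disc=(r<70)&(Z>57)&(Z<70)&(B>140)&(G>140)
c0,rr=cv2.minEnclosingCircle(W[disc][:,:2].astype(np.float32)); print("disc",c0,rr,np.median(Z[disc]))
bl=(Z>53)&(Z<60)&(r<100); print("surround",cv2.minEnclosingCircle(W[bl][:,:2].astype(np.float32)),bl.sum())
c0=np.array(c0)
for n,m in (("red",(Rr>120)&(G<70)&(B<70)&(Z>58)&(Z<70)&(r<75)),("stripe",(Rr>120)&(G<70)&(B<70)&(Z>95)&(r<75)),("orange",(Rr>150)&(G>70)&(G<170)&(B<90)&(r<100)&(r>55)),("bar",(Z>95)&(Z<110)&(r<50))):
    if m.sum()<5: print(n,m.sum()); continue
    p=W[m][:,:2]; d=p.mean(0)-c0; e=p-p.mean(0); w,v=np.linalg.eigh(e.T@e); a=v[:,1]
    if a@d<0:a=-a
    print(n,m.sum(),"mean",p.mean(0).round(1),"z",np.median(Z[m]).round(1),"r",np.hypot(*(p-c0).T).min().round(1),np.hypot(*(p-c0).T).max().round(1),"azim",np.arctan2(d[1],d[0]).round(4),"axis",np.arctan2(a[1],a[0]).round(4))
rel()
E
python3 dial.py w3
```

```text
disc (560.319091796875, -78.88961029052734) 61.77954864501953 63.88197997405007
surround ((560.4771118164062, -78.7038345336914), 90.74297332763672) 10626
red 109 mean [606.8 -65.1] z 64.7 r 37.3 59.9 azim 0.2879 axis 0.2891
stripe 164 mean [577.  -73.9] z 104.4 r 4.8 30.5 azim 0.2914 axis 0.2938
orange 152 mean [ 621.6 -123.5] z 60.9 r 55.8 88.0 azim -0.6298 axis -1.3779
bar 1431 mean [560.6 -78.4] z 103.7 r 0.4 32.8 azim 1.0086 axis 0.2922
tcp [ 562.2 -136.1  233.8] yaw 1.573 tilt [ 0.     0.001 -1.   ] t 10.65 gap 85.0 F [-0.2  0.7  0.1] j [ 0.68  0.51 -0.77  1.62  0.38  1.17 -0.18]
```

View pics/w3.png

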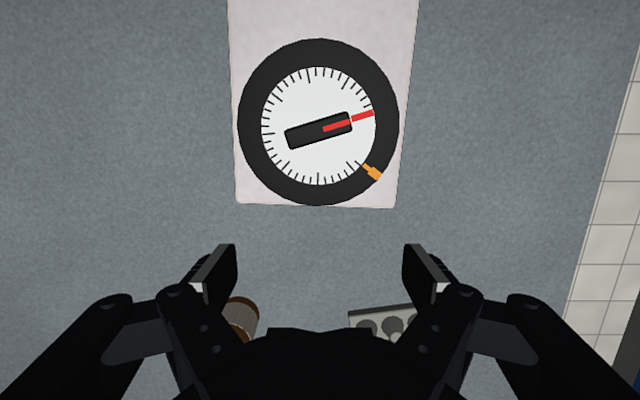

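The picture shows the dial centred at (319,122), the red zero mark at (363,117) and the pointer at (373,172). The bar yaw is 0.29. Next I'll refine the pointer angle.

```bash
python3 - <<'E'
from h import *
z=np.load("w3.npz"); W=z["W"]; im=z["im"]; h=cv2.cvtColor(im,cv2.COLOR_BGR2HSV)
c0=np.array([560.4,-78.8]); d=W[...,:2]-c0; r=np.hypot(d[...,0],d[...,1])
v,u=np.mgrid[:400,:640]
m=(h[...,0]>8)&(h[...,0]<22)&(h[...,1]>150)&(h[...,2]>120)&(abs(u-373)<20)&(abs(v-172)<20)&(W[...,2]>57)
p=d[m]; a=np.arctan2(p[:,1],p[:,0]); print(m.sum(),r[m].min(),r[m].max(),np.arctan2(p[:,1].mean(),p[:,0].mean()),a.min(),a.max(),W[m][:,2].min())
for lo,hi in((60,68),(68,76),(76,90)):
    k=(r[m]>lo)&(r[m]<hi); print(k.sum(),a[k].mean(),a[k].min(),a[k].max())
rel((560.4,-78.8,180,3.432),(560.4,-78.8,71.5,3.432))
E
```

```text
138 63.903773757447304 87.44098095426685 -0.6517891421712682 -0.7099929330624387 -0.5902800411007918 59.442720946255974
16 -0.6548698587602132 -0.6842697339771184 -0.6214191301828574
38 -0.6521803217279567 -0.7040418299229041 -0.5987824699453714
84 -0.651026319488665 -0.7099929330624387 -0.5902800411007918
tcp [ 562.2 -136.1  233.8] yaw 1.573 tilt [ 0.     0.001 -1.   ] t 10.65 gap 85.0 F [-0.2  0.7  0.1] j [ 0.68  0.51 -0.77  1.62  0.38  1.17 -0.18]
row [ 5.73 -0.17  5.39] turn -1.859 mm 79
row [ 5.72 -0.17 16.24] turn -1.859 mm 172
```

{"api": "apply_moves", "payload": {"series": [[[5.75,-0.17,4],-1.86],[[5.75,-0.17,4],-1.86],[[5.75,-0.17,4],-1.86],[[5.75,-0.17,4],-1.86],[[5.75,-0.17,4],-1.86],[[5.75,-0.17,4],-1.86],[[5.75,-0.17,4],-1.86],[[5.75,-0.17,4],-1.86],[[5.75,-0.17,4],-1.86],[[5.75,-0.17,4],-1.86],[[5.75,-0.17,4],-1.86],[[5.75,-0.17,4],-1.86],[[5.75,-0.17,4],-1.86],[[5.75,-0.17,4],-1.86],[[5.75,-0.17,4],-1.86],[[5.75,-0.17,4],-1.86],[[5.75,-0.17,4],-1.86],[[5.75,-0.17,4],-1.86]]}}

```text
time_s: 12.15
tcp_pos: [560.4, -79.5, 193.8]
tool_rot: [-0.449, 3.109, 0.0]
force: [-0.5, 0.1, 0.6]
finger_gap: 84.7
grasp_force: 0.0
```

```bash
python3 - <<'E'
from h import *
rel((560.4,-78.8,71.5,3.432))
E
```

```text
tcp [560.4 -79.5 193.8] yaw -2.855 tilt [ 0.  0. -1.] t 12.15 gap 84.7 F [-0.5  0.1  0.6] j [ 0.81  0.72 -1.26  1.71  0.71  1.26  1.24]
row [-0.02  0.07 12.23] turn -0.003 mm 122
```

{"api": "apply_moves", "payload": {"series": [[[0,0.06,3],0],[[0,0.06,6],0],[[0,0.06,8.5],0],[[0,0.06,10.5],0],[[0,0.06,11.7],0],[[0,0.06,12.2],0],[[0,0.06,12.2],0],[[0,0.06,12.2],0],[[0,0.06,12.2],0]]}}

```text
time_s: 12.9
tcp_pos: [561.0, -79.6, 73.0]
tool_rot: [-0.452, 3.107, -0.0]
force: [-0.2, -0.8, -0.4]
finger_gap: 85.1
grasp_force: 0.0
```

{"api": "apply_moves", "payload": {"series": [[[0,0,0],0],[[0,0,0],0],[[0,0,0],0],[[0,0,0],0],[[0,0,0],0],[[0,0,0],0],[[0,0,0],0],[[0,0,0],0],[[0,0,0],0],[[0,0,0],0],[[0,0,0],0],[[0,0,0],0]], "grip": 1.5, "squeeze": 30}}

```text
time_s: 13.9
tcp_pos: [560.0, -79.0, 72.0]
tool_rot: [-0.454, 3.109, 0.002]
force: [-3.8, 4.3, 5.0]
finger_gap: 19.7
grasp_force: 33.5
```

```bash
python3 - <<'E'
from h import *
rel()
E
```

```text
tcp [560. -79.  72.] yaw -2.852 tilt [-0.     0.001 -1.   ] t 13.9 gap 19.7 F [-3.8  4.3  5. ] j [ 0.74  0.84 -1.14  1.85  0.89  1.07  1.1 ]
```

{"api": "apply_moves", "payload": {"series": [[[0,0,0],0.07],[[0,0,0],0.15],[[0,0,0],0.23],[[0,0,0],0.31],[[0,0,0],0.39],[[0,0,0],0.47],[[0,0,0],0.55],[[0,0,0],0.63],[[0,0,0],0.71],[[0,0,0],0.78],[[0,0,0],0.84],[[0,0,0],0.89],[[0,0,0],0.92],[[0,0,0],0.943],[[0,0,0],0.943],[[0,0,0],0.943],[[0,0,0],0.943]]}}

```text
time_s: 15.32
tcp_pos: [560.1, -78.2, 72.0]
tool_rot: [-1.006, -2.976, -0.003]
force: [-2.6, 5.5, 4.2]
finger_gap: 19.4
grasp_force: 33.4
```

```bash
python3 - <<'E'
from h import *
rel()
E
```

```text
tcp [560.1 -78.2  72. ] yaw 2.489 tilt [ 0.     0.002 -1.   ] t 15.3167 gap 19.4 F [-2.6  5.5  4.2] j [ 0.64  0.74 -0.91  1.85  0.73  0.92  0.31]
```

{"api": "apply_moves", "payload": {"series": [[[0,0,0],0],[[0,0,0],0],[[0,0,0],0],[[0,0,0],0],[[0,0,0],0],[[0,0,0],0],[[0,0,0],0],[[0,0,0],0],[[0,0,0],0],[[0,0,0],0],[[0,0,-2],0],[[0,0,-5],0],[[0,0,-9],0],[[0,0,-13],0],[[-3,0,-16],0],[[-6,0,-16.5],0],[[-6,0,-16.5],0],[[-6,0,-16.5],0],[[-6,0,-16.5],0]], "grip": 8.5}}

```text
time_s: 16.9
tcp_pos: [607.2, -115.9, 236.1]
tool_rot: [-1.008, -2.974, -0.0]
force: [-0.7, 0.8, -0.2]
finger_gap: 85.1
grasp_force: 0.0
```

```bash
python3 dial.py w4; python3 - <<'E'
from h import *
z=np.load("w4.npz"); W=z["W"]; im=z["im"]; h=cv2.cvtColor(im,cv2.COLOR_BGR2HSV)
c0=np.array([560.4,-78.8]); d=W[...,:2]-c0; r=np.hypot(d[...,0],d[...,1])
m=(h[...,0]>8)&(h[...,0]<22)&(h[...,1]>150)&(h[...,2]>120)&(r>60)&(r<92)&(W[...,2]>57)&(W[...,2]<66)
p=d[m].mean(0); print("pointer",m.sum(),np.arctan2(p[1],p[0]))
E
```

```text
disc (560.087890625, -78.8752670288086) 61.83477020263672 63.88083030387793
surround ((560.1377563476562, -78.65062713623047), 90.6192398071289) 10522
red 101 mean [ 598.7 -109. ] z 64.8 r 37.8 73.7 azim -0.663 axis -0.6707
stripe 165 mean [574.  -89.7] z 104.4 r 4.9 30.8 azim -0.6587 axis -0.6552
orange 138 mean [ 621.5 -126.3] z 60.7 r 61.2 87.9 azim -0.6576 axis -0.6657
bar 1419 mean [559.2 -77.8] z 103.7 r 0.5 32.8 azim 2.2933 axis 2.4828
tcp [ 607.  -115.6  236.1] yaw 2.489 tilt [-0.001  0.001 -1.   ] t 16.95 gap 84.9 F [0.2 0.4 0.2] j [ 0.71  0.65 -1.02  1.51  0.56  1.31  0.55]
pointer 126 -0.6546759886301503
```

View pics/w4.png

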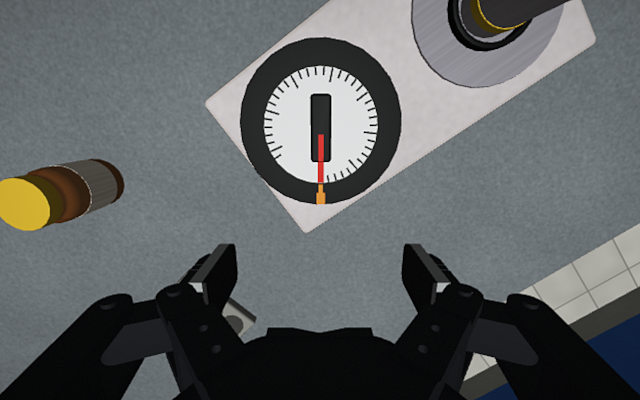

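The red mark at (321,170) meets the pointer tip at (321,185); they agree to within about 0.005 rad. The cup stands in the ring and the gripper is clear.

```bash
python3 -c "
from rig import ctrl
print(ctrl.finish_job())"
```

```text
the job is handed in; nothing more can be done
None
```

The cup is standing upright in the ring and the dial's zero mark is at the pointer tip (within about 0.005 rad); I never touched the jar, egg tray or brush, and the job was handed in at about 17 s.

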